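Scale the exhibit, find the hand of its outlet cap and show the cap off

ROBOT

A 7-joint arm with a two-finger parallel gripper is mounted at the origin on the work surface. World frame = base frame: x ahead of the robot, y to its left, z up, the work surface at z = 0. Lengths are in m, angles in rad, forces in N, time in s.
With the tool pointing down it reaches from about 0.425 to 0.925 m from the base axis. Payload 6.8 kg.
Tool frame: the origin (TCP) lies on the centre line of the jaws, within the pads' length; the fingertips stand 19 mm ahead of it and the grasp point (between the pads) is the TCP; z points along the fingers, y is the line along which they close (so a half turn about z gives the same grasp; the last joint's range is limited). The gripper opens to 85 mm and grips with 20 to 120 N. Pads are 22 mm wide; open, the fingers measure 114 mm over their backs; the gripper's body (76 mm by 85 mm) begins 54 mm behind the grasp point. The pads swing forward as they close: fully open they stand 13 mm farther back than shut.
Start: joints at [-1.432, 0.477, 0.022, 1.555, -0.011, 1.109, -0.083], TCP at [0.165, 0.655, 0.25] pointing down, gripper open.
Joint ranges: [-2.96, 2.96], [-0.34, 2.1], [-1.41, 1.46], [0.24, 2.44], [-1.37, 4.51], [0.17, 1.92], [-2.96, 2.96]. Speed limits (rad/s): [2.39, 2.39, 3.14, 3.14, 3.14, 3.14, 3.14].

INTERFACE

Orientations are given as a rotation vector (axis times angle).
In Python, from bench import r gives the robot as it stands. The module is installed in compiled form; this text tells all that it offers.
- The arm moves only by the tool arm_command, never from a script. Its argument "rows" is a list of rows, each an object of numbers: "fingers": the opening, from -1 (shut) to 1 (fully open); "x", "y", "z": the shift along the tool's x, y, z in m; "ax", "ay", "az": the turn, a rotation vector about the tool's x, y, z in degrees. In form: [{"fingers": .., "x": .., "y": .., "z": .., "ax": .., "ay": .., "az": ..}, ...]. A call has 1 to 10 rows; each row shifts and turns the commanded pose from where the row before left it, along the tool's axes as they then stand; what a row does not reach is not made up. A row lasts 1/12 s, in which the tool goes at most 41.7 mm and 7.16 degrees, less where a joint would pass 70% of its speed; a pose out of reach is approached as far as the arm can. A call is refused whole if a number of a shift passes 0.0417 or a number of a turn 7.16, either way. A call with a gripper value outside its range is refused whole. The fingers move at their own pace and stop on an object; "grip_force" is the grip in N (left out, the last holds). Time passes only in rows, so rows that do not move let the fingers close. It gives the time, the measured TCP pose, the force, the opening and the grip force at its end, in the units of the state.
- r.get_obs(): the state, without advancing time (a new reading comes with each control period).
- r.grab_frame(name): name is "scene" or "top"; returns a dict with "frame" (384x512x3 uint8, red, green, blue), "depth" (384x512 float32, m along the optical axis (not along the pixel's ray), 0 where there is no reading), "K" (3x3 intrinsics, pixels), "world_from_camera" (4x4, takes a point from camera to world coordinates). Camera axes: x right, y down, z forward; pixel columns grow to the right and rows downward; lengths in m; the calibration is good to about 2 mm. A picture is of the moment at which its call begins.
- r.hand_in(): hands the job in; it is judged then, once.
The state is a dict: "clock": time; "joints": joint angles; "qvel": joint speeds; "tau": joint torques, N m; "tcp_pos": TCP position; "orientation": TCP orientation; "contact_force": force on the tool from outside, world axes, zero at the start; "moment": the same for the moment, N m; "grip_width": finger opening in m; "gripper_force": force on a finger pad.
Only numpy, scipy, OpenCV 4.12 (cv2) and the standard library are available. Lean on these libraries where they do the work, as an engineer would, in place of code of your own. Each camera call takes 0.05 s, during which the arm holds its last target. There are 200 camera calls.

TASK

Prepare the seized gas cylinder for its record photo. First lay the scale rule flat on the bench, flush against the long edge of the cradle board nearest the robot, within the length of that edge, and let go of it. Then unscrew the brass hexagonal cap from the cylinder's outlet - nobody knows whether its thread is left- or right-handed, so try it gently both ways and do not force it the wrong way - and finish still holding the cap, upright, about 10 cm straight above its seat; leave the other goods where they stand.

Things in the scene. Friction and masses are not known exactly. Their poses are not given: they have to be found in the camera images.
- exhibit: Fixed blue-painted cradle board, 120 mm wide (its x), 360 mm long (its y), 12 mm thick, carrying a grey gas cylinder (50 mm diameter, along its y, top 71 mm above the bench) with brass valve and black handwheel (top 67 mm high) at the +y end. Origin: centre of the board's underside, on the bench; z up. The long edge nearest the robot is the face at x = -60 mm.
- outlet (a point): Centre of the round brass seat (38 mm diameter) under the cap's rim: 125 mm along the exhibit's +y, 70 mm above the bench, same axes. The 28 mm threaded outlet rises 24 mm from here. Quick two-start thread: turned the loosening way the cap moves easily, climbs 1 mm and is free to lift from 60 to 120 degrees of turn (aim at 85); turned further it engages again.
- cap: Loose brass hexagonal cap, about 160 g, 38 mm across flats, 44 over corners, 32 mm tall, red line on top from centre towards its +x. Origin: centre of its lower rim; z up. Flats face its x and every 60 degrees. Starts screwed home, rim on the seat, axes along the exhibit's. Thread hand differs from start to start, unseen; turned the tightening way it meets a springy stop at about 8 degrees.
- rule: Loose photo scale rule, on the bench to the robot's left or right: aluminium plate 240 mm long (its x), 60 wide, 4 thick, black and white divisions along both edges (alike), a black finger rib 14 mm wide down its full middle, top 26 mm above the bench; about 280 g. Origin: centre of its underside; z up.
- tape: Bystander: roll of orange packing tape lying flat, 104 mm diameter, 48 mm high. Origin: centre of its underside.
- gift: Bystander: red bottle standing in its red and gold box, 98 mm square, 238 mm high in all. Origin: centre of its underside.
- flask: Bystander: clear glass bottle with a gold stopper, 72 mm diameter, 185 mm high. Origin: centre of its underside.
- windup (a joint): Strain in the outlet's thread, in rad, felt as a springy twist of the cap: 0 at rest and while the cap turns the loosening way; it grows with every bit the cap is turned the tightening way beyond its stop, with 1.5 N m/rad of resistance (positive: forced counter-clockwise as seen from above). Past 0.45 (cap about 33 degrees the wrong way) the thread is stripped.
Things that resemble listed ones, but are neither listed nor needed, are in the scene too. Leave any blue look-alike of the cap alone.

How it is judged:
By the outcome, as a careful person would: the job done as asked, in the order asked, and still so for the second after the job is handed in, while the arm keeps its last pose, push and grip.
It also fails if it takes over 64 s, if anything falls off the work surface, if the arm or the gripper's body presses on something with over 40 N, if the wrist force passes 120 N, or if a joint passes its speed limit or range.

## Working session

There is one attempt and no reset: what is moved stays moved. The work goes in short steps, Python scripts to look and compute and a tool call to move; the robot and the scene stay as the last step left them, time stands still between calls to the robot, and variables do not carry over. Pictures are saved under pics/ and viewed, at most 14 in all, crops included, and the job is handed in when it is done.

Besides the shell and the picture viewer there is one more tool, called after "Emit:" as name([rows], argument=value, ...), one row to a line, values as JSON. arm_command: Moves the arm, as the interface text tells. Its arguments: {"type":"object","properties":{"rows":{"type":"array"},"grip_force":{"type":"number"}},"required":["rows"]}

```bash
mkdir -p pics; cat > h.py <<'E'
import numpy as np, cv2
from bench import r
def grab(n):
    f=r.grab_frame(n); return f['frame'],f['depth'],f['K'],f['world_from_camera']
def pts(f):
    im,d,K,T=f; v,u=np.mgrid[:384,:512]
    P=np.stack([(u-K[0,2])/K[0,0]*d,(v-K[1,2])/K[1,1]*d,d],-1)
    W=P@T[:3,:3].T+T[:3,3]; W[d==0]=np.nan; return W
def ray(f,u,v,z):
    im,d,K,T=f; q=T[:3,:3]@np.array([(u-K[0,2])/K[0,0],(v-K[1,2])/K[1,1],1]); o=T[:3,3]
    return o+q*(z-o[2])/q[2]
def save(im,p,s=1.5): cv2.imwrite('pics/'+p,cv2.resize(im[:,:,::-1],None,fx=s,fy=s,interpolation=cv2.INTER_CUBIC))
E
python3 - <<'E'
from h import *
o=r.get_obs(); print({k:np.round(v,3) for k,v in o.items()})
for n in('top','scene'):
    f=grab(n); save(f[0],n+'0.png'); np.savez(n+'0.npz',*f); print(n,np.round(f[3],3).tolist(),f[2][0,0])
E
```

```text
{'clock': np.float64(0.0), 'joints': array([-1.432,  0.478,  0.022,  1.556, -0.012,  1.109, -0.083]), 'qvel': array([-0.001, -0.   , -0.001, -0.   , -0.   ,  0.   ,  0.   ]), 'tau': array([ 2.0000e-03, -5.9644e+01,  1.6080e+00, -2.8118e+01,  1.2000e-02,
        9.0000e-03,  0.0000e+00]), 'tcp_pos': array([0.165, 0.654, 0.249]), 'orientation': array([-3.870e-01, -3.118e+00,  3.000e-03]), 'contact_force': array([ 0.339, -0.619, -0.39 ]), 'moment': array([-0.036,  0.026, -0.01 ]), 'gripper_force': np.float64(0.0), 'grip_width': np.float64(0.085)}
top [[-0.092, -0.975, 0.203, 0.304], [-0.996, 0.09, -0.015, 0.016], [-0.003, -0.203, -0.979, 1.386], [0.0, 0.0, 0.0, 1.0]] 480.0163452496664
scene [[-0.767, 0.374, -0.521, 1.092], [0.641, 0.471, -0.606, 0.602], [0.018, -0.799, -0.601, 0.653], [0.0, 0.0, 0.0, 1.0]] 369.2876362549108
```

View pics/top0.png

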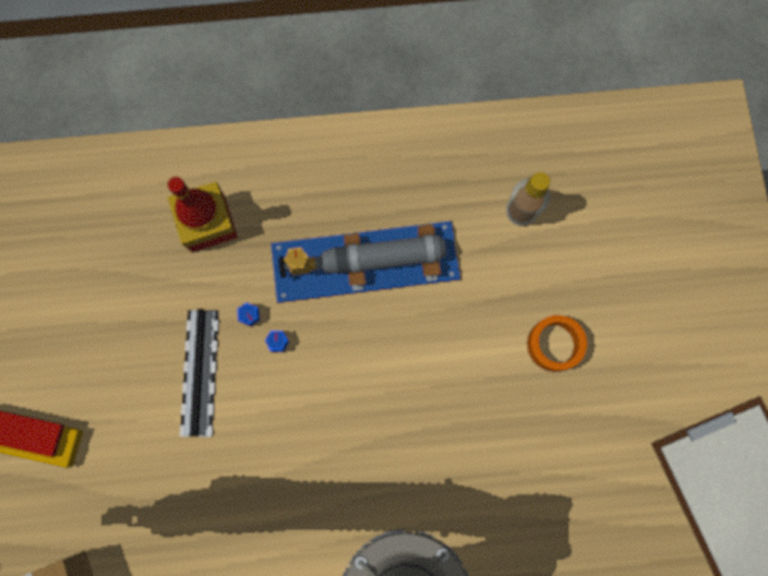

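View pics/scene0.png

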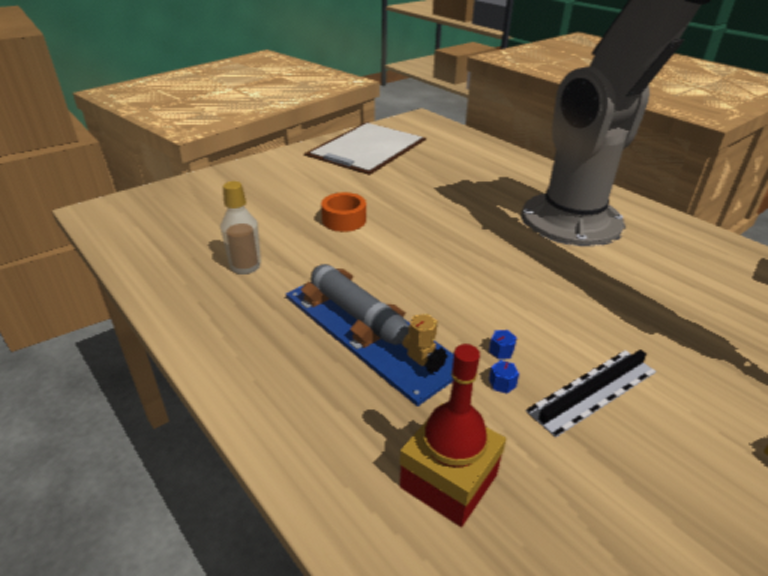

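Top view (1.5x): cradle board with its corners near (275,243), (453,222), (461,279) and (278,302), brass cap at (296,260), rule at (200,373), gift (200,215), flask (527,200), tape (558,343). Two blue look-alike caps stand at (248,314) and (278,341) and will be left alone. The brass one on the board's outlet is the cap meant.

```bash
python3 - <<'E'
from h import *
z=np.load('top0.npz'); f=[z[k] for k in z.files]; im=f[0]; W=pts(f)
hsv=cv2.cvtColor(im,cv2.COLOR_RGB2HSV)
save(im[130:310,105:325],'crop0.png',3.4)
m=((hsv[...,0]>100)&(hsv[...,0]<130)&(hsv[...,1]>150)).astype('u1')
m=cv2.morphologyEx(m,cv2.MORPH_OPEN,np.ones((2,2)))
c,_=cv2.findContours(cv2.morphologyEx(m,cv2.MORPH_CLOSE,np.ones((15,15))) ,0,2)
def rect(P):
    (c,s,a)=cv2.minAreaRect((P[:,:2]*1000).astype('f4')); return np.round(c,1),np.round(s,1),round(a,2)
for q in c:
    q=q[:,0]; 
    if cv2.contourArea(q)<30: continue
    zz=0.012 if cv2.contourArea(q)>2000 else 0.03
    print('blue',cv2.contourArea(q),q.mean(0),rect(np.array([ray(f,u,v,zz) for u,v in q])))
# rule : low-saturation bright/dark in region
R=(slice(200,300),slice(112,152))
m=np.zeros((384,512),'u1'); m[R]=((hsv[R][...,1]<60)).astype('u1')
m=cv2.morphologyEx(m,cv2.MORPH_CLOSE,np.ones((3,3)))
c,_=cv2.findContours(m,0,2); q=max(c,key=cv2.contourArea)[:,0]
print('rule',rect(np.array([ray(f,u,v,0.004) for u,v in q])))
# brass
m=np.zeros((384,512),'u1'); R=(slice(160,185),slice(185,212)); h=hsv[R]
m[R]=((h[...,0]<30)&(h[...,1]>120)).astype('u1'); v,u=np.nonzero(m); 
k=np.nanmax(W[v,u,2]); print('brass',k); s=W[v,u,2]>0.09; print(s.sum(),np.nanmean(W[v,u][s],0),[ (n,np.nanmedian(W[p[1],p[0]],0)) for n,p in dict(gift=(133,140),rib=(133,250),tape=(355,230)).items()])
E
```

```text
blue 132.0 [186.29411765 229.41176471] (array([484.1, 193.6]), array([37.5, 34.2]), 84.73)
blue 124.0 [165.42857143 208.85714286] (array([540.5, 245.6]), array([34.3, 35.5]), 86.69)
blue 4316.0 [244.25 176.25] (array([627. ,  14.1]), array([114.3, 354.3]), 1.97)
rule (array([444.7, 351.2]), array([ 63.6, 242. ]), 83.99)
brass 0.1104893472833719
156 [0.62451002 0.14266424 0.10268477] [('gift', np.float64(0.3062486963835933)), ('rib', np.float64(0.34653464432268777)), ('tape', np.float64(0.05031485164131144))]
```

View pics/crop0.png

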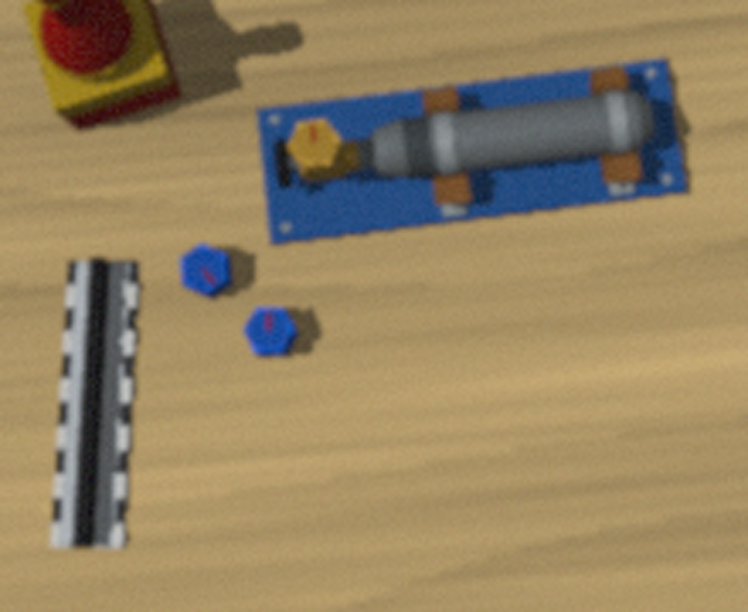

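Crop confirms: the brass hexagon with its red line (crop 316,145) sits on the board's outlet. The blue ones at (205,270) and (270,332) are look-alikes on the bench. The rule's rib runs from (97,265) to (88,540).

Emit:
arm_command([
  {"fingers": 1, "x": -0.0346, "y": -0.0226},
  {"fingers": 1, "x": -0.0346, "y": -0.0226},
  {"fingers": 1, "x": -0.0346, "y": -0.0226},
  {"fingers": 1, "x": -0.0346, "y": -0.0226},
  {"fingers": 1, "x": -0.0346, "y": -0.0226},
  {"fingers": 1, "x": -0.0346, "y": -0.0226},
  {"fingers": 1, "x": -0.0346, "y": -0.0226},
  {"fingers": 1, "x": -0.0346, "y": -0.0226},
  {"fingers": 1, "x": -0.0346, "y": -0.0226},
  {"fingers": 1, "x": -0.0346, "y": -0.0226},
])

```text
validation failed for argument at $.ro...
```

Emit:
arm_command([
  {"fingers": 1, "z": 0.03, "az": -2},
  {"fingers": 1, "z": 0.03, "az": -2},
  {"fingers": 1, "z": 0.03, "az": -2},
  {"fingers": 1, "z": 0.03, "az": -2},
  {"fingers": 1},
])

```text
validation failed for argument at $.ro...
```

```bash
cat >> h.py <<'E'
from scipy.spatial.transform import Rotation as Ro
def state():
    o=r.get_obs(); R=Ro.from_rotvec(o['orientation']).as_matrix(); yaw=np.degrees(np.arctan2(R[1,1],R[0,1]))
    print('t %.2f'%o['clock'],'tcp',np.round(o['tcp_pos']*1000,1),'yawY %.2f'%yaw,'zaxis',np.round(R[:,2],4),'q',np.round(o['joints'],2),'F',np.round(o['contact_force'],1),'M',np.round(o['moment'],2),'w %.1f'%(o['grip_width']*1000),'gf',o['gripper_force'])
    return o['tcp_pos'],R,yaw
def to(p,yaw):
    c,R,y=state(); d=R.T@(np.array(p)-c); print('shift mm',np.round(d*1000,1),'az',round(-((yaw-y+90)%180-90),2))
E
python3 - <<'E'
from h import *
to([.4447,.3512,.027],84)
f=grab('scene'); save(f[0],'s1.png'); np.savez('s1.npz',*f)
E
```

```text
t 0.10 tcp [164.8 654.1 249.4] yawY 75.86 zaxis [-3.0e-04 -1.6e-03 -1.0e+00] q [-1.43  0.48  0.02  1.56 -0.01  1.11 -0.08] F [ 0.1  0.3 -0. ] M [-0.    0.02 -0.04] w 85.3 gf 0.0
shift mm [-345.4 -224.9  222.8] az -8.14
```

View pics/s1.png

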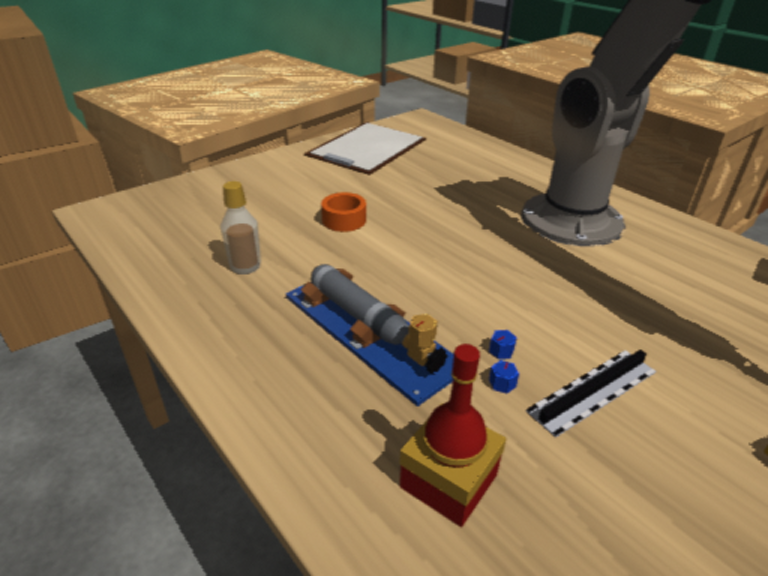

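The arm hasn't moved because the rows were refused, so the scene is unchanged. I'll retry with every key present.

Emit:
arm_command([
  {"fingers": 1, "x": -0.0346, "y": -0.0225, "z": 0, "ax": 0, "ay": 0, "az": 0},
  {"fingers": 1, "x": -0.0346, "y": -0.0225, "z": 0, "ax": 0, "ay": 0, "az": 0},
  {"fingers": 1, "x": -0.0346, "y": -0.0225, "z": 0, "ax": 0, "ay": 0, "az": 0},
  {"fingers": 1, "x": -0.0346, "y": -0.0225, "z": 0, "ax": 0, "ay": 0, "az": 0},
  {"fingers": 1, "x": -0.0346, "y": -0.0225, "z": 0, "ax": 0, "ay": 0, "az": 0},
  {"fingers": 1, "x": -0.0346, "y": -0.0225, "z": 0, "ax": 0, "ay": 0, "az": 0},
  {"fingers": 1, "x": -0.0346, "y": -0.0225, "z": 0, "ax": 0, "ay": 0, "az": 0},
  {"fingers": 1, "x": -0.0346, "y": -0.0225, "z": 0, "ax": 0, "ay": 0, "az": 0},
  {"fingers": 1, "x": -0.0346, "y": -0.0225, "z": 0, "ax": 0, "ay": 0, "az": 0},
  {"fingers": 1, "x": -0.0346, "y": -0.0225, "z": 0, "ax": 0, "ay": 0, "az": 0},
])

```text
clock: 0.98
tcp_pos: [0.4464, 0.35, 0.2503]
orientation: [-0.387, -3.118, -0.0]
contact_force: [0.7, 0.0, 0.1]
grip_width: 0.0856
gripper_force: 0.0
```

Emit:
arm_command([
  {"fingers": 1, "x": 0, "y": 0, "z": 0.03, "ax": 0, "ay": 0, "az": -2},
  {"fingers": 1, "x": 0, "y": 0, "z": 0.03, "ax": 0, "ay": 0, "az": -2},
  {"fingers": 1, "x": 0, "y": 0, "z": 0.03, "ax": 0, "ay": 0, "az": -2},
  {"fingers": 1, "x": 0, "y": 0, "z": 0.03, "ax": 0, "ay": 0, "az": -2},
  {"fingers": 1, "x": 0, "y": 0, "z": 0.02, "ax": 0, "ay": 0, "az": 0},
  {"fingers": 1, "x": 0, "y": 0, "z": 0.02, "ax": 0, "ay": 0, "az": 0},
  {"fingers": 1, "x": 0, "y": 0, "z": 0, "ax": 0, "ay": 0, "az": 0},
])

```text
clock: 1.57
tcp_pos: [0.4432, 0.3499, 0.0864]
orientation: [-0.168, -3.132, 0.008]
contact_force: [-0.6, -0.2, -0.8]
grip_width: 0.0854
gripper_force: 0.0
```

```bash
python3 - <<'E'
from h import *
to([.4447,.3512,.029],84)
f=grab('scene'); save(f[0][180:340,280:480],'s2.png',3); np.savez('s2.npz',*f)
f=grab('top');np.savez('t2.npz',*f); save(f[0][180:340,80:280],'t2.png',3)
E
```

```text
t 1.57 tcp [443.2 349.9  86.4] yawY 83.87 zaxis [-0.0052 -0.005  -1.    ] q [-0.85  0.51  0.1   1.95 -0.08  0.69  0.75] F [-0.6 -0.2 -0.8] M [-0.05  0.11  0.01] w 85.4 gf 0.0
shift mm [-1.6  1.7 57.4] az -0.13
```

View pics/s2.png

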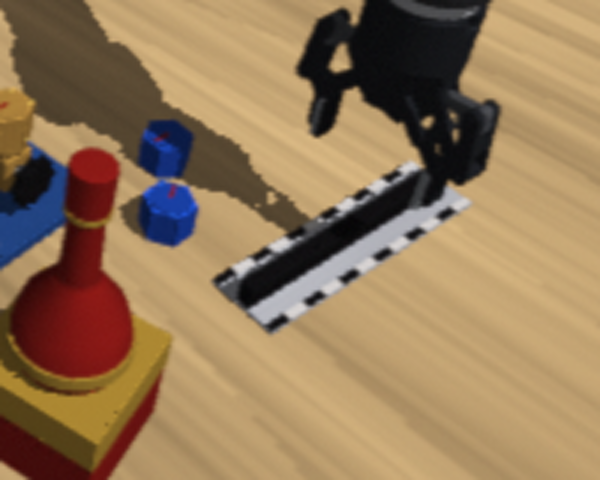

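The gripper hangs over the rule, with its fingers at crop (325,120) and (430,190) straddling the rib. The blue caps are clear.

Emit:
arm_command([
  {"fingers": 1, "x": 0, "y": 0.002, "z": 0.02, "ax": 0, "ay": 0, "az": 0},
  {"fingers": 1, "x": 0, "y": 0, "z": 0.015, "ax": 0, "ay": 0, "az": 0},
  {"fingers": 0.2, "x": 0, "y": 0, "z": 0.015, "ax": 0, "ay": 0, "az": 0},
  {"fingers": -1, "x": 0, "y": 0, "z": 0, "ax": 0, "ay": 0, "az": 0},
  {"fingers": -1, "x": 0, "y": 0, "z": 0, "ax": 0, "ay": 0, "az": 0},
  {"fingers": -1, "x": 0, "y": 0, "z": 0, "ax": 0, "ay": 0, "az": 0},
  {"fingers": -1, "x": 0, "y": 0, "z": 0, "ax": 0, "ay": 0, "az": 0},
  {"fingers": -1, "x": 0, "y": 0, "z": 0, "ax": 0, "ay": 0, "az": 0},
  {"fingers": -1, "x": 0, "y": 0, "z": 0, "ax": 0, "ay": 0, "az": 0},
], grip_force=50)

```text
clock: 2.42
tcp_pos: [0.4464, 0.3543, 0.0418]
orientation: [0.168, 3.136, 0.002]
contact_force: [-1.8, -1.4, 6.9]
grip_width: 0.0118
gripper_force: 48.8
```

```bash
python3 - <<'E'
from h import *
to([.5384,-.0289,.06],2)
E
```

```text
t 2.42 tcp [446.4 354.3  41.8] yawY 83.85 zaxis [ 0.0014  0.0013 -1.    ] q [-0.85  0.59  0.09  1.96 -0.09  0.6   0.76] F [-1.8 -1.4  6.9] M [-0.27  0.22  0.04] w 11.8 gf 48.78867745399475
shift mm [-132.5 -371.1  -18.6] az 81.85
```

Emit:
arm_command([
  {"fingers": -1, "x": 0, "y": 0, "z": -0.01, "ax": 0, "ay": 0, "az": 0},
  {"fingers": -1, "x": 0, "y": 0, "z": -0.02, "ax": 0, "ay": 0, "az": 0},
  {"fingers": -1, "x": 0, "y": 0, "z": -0.025, "ax": 0, "ay": 0, "az": 0},
  {"fingers": -1, "x": 0, "y": 0, "z": -0.025, "ax": 0, "ay": 0, "az": 0},
  {"fingers": -1, "x": 0, "y": 0, "z": 0, "ax": 0, "ay": 0, "az": 0},
  {"fingers": -1, "x": 0, "y": 0, "z": 0, "ax": 0, "ay": 0, "az": 0},
])

```text
clock: 2.92
tcp_pos: [0.4463, 0.3545, 0.1221]
orientation: [0.168, 3.135, 0.004]
contact_force: [-0.5, -0.4, -3.1]
grip_width: 0.0116
gripper_force: 49.0
```

```bash
python3 - <<'E'
from h import *
to([.52,-.0289,.10],2)
f=grab('scene'); save(f[0][150:340,280:480],'s3.png',3); np.savez('s3.npz',*f)
E
```

```text
t 2.92 tcp [446.3 354.5 122.1] yawY 83.86 zaxis [ 0.0023  0.0025 -1.    ] q [-0.86  0.46  0.11  1.93 -0.07  0.75  0.75] F [-0.5 -0.4 -3.1] M [-0.03  0.02 -0.  ] w 11.6 gf 49.045931696891785
shift mm [-114.3 -373.4   21.3] az 81.86
```

View pics/s3.png

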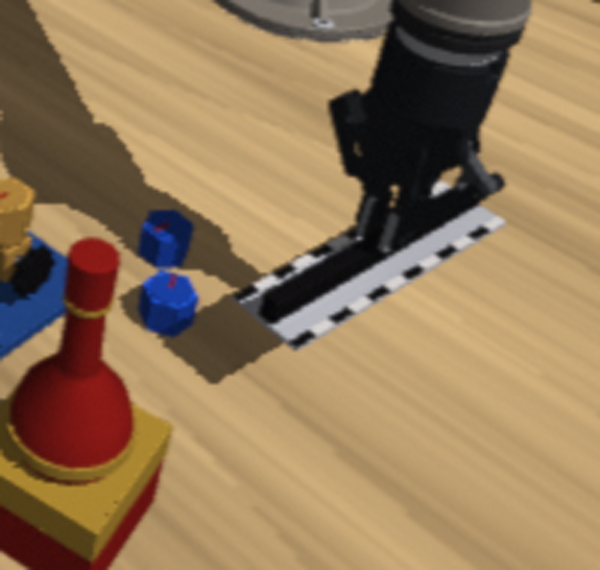

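Lifted: the rule is level in the jaws, gripped near its middle at crop (380,235). Next I turn it in place, then carry it along the robot's side of the board.

Emit:
arm_command([
  {"fingers": -1, "x": 0, "y": 0, "z": 0, "ax": 0, "ay": 0, "az": 4},
  {"fingers": -1, "x": 0, "y": 0, "z": 0, "ax": 0, "ay": 0, "az": 7},
  {"fingers": -1, "x": 0, "y": 0, "z": 0, "ax": 0, "ay": 0, "az": 7},
  {"fingers": -1, "x": 0, "y": 0, "z": 0, "ax": 0, "ay": 0, "az": 7},
  {"fingers": -1, "x": 0, "y": 0, "z": 0, "ax": 0, "ay": 0, "az": 7},
  {"fingers": -1, "x": 0, "y": 0, "z": 0, "ax": 0, "ay": 0, "az": 7},
  {"fingers": -1, "x": 0, "y": 0, "z": 0, "ax": 0, "ay": 0, "az": 7},
  {"fingers": -1, "x": 0, "y": 0, "z": 0, "ax": 0, "ay": 0, "az": 7},
  {"fingers": -1, "x": 0, "y": 0, "z": 0, "ax": 0, "ay": 0, "az": 7},
  {"fingers": -1, "x": 0, "y": 0, "z": 0, "ax": 0, "ay": 0, "az": 7},
])

```text
clock: 3.8
tcp_pos: [0.4446, 0.353, 0.1187]
orientation: [-1.879, -2.517, 0.005]
contact_force: [0.3, -1.3, -3.5]
grip_width: 0.0112
gripper_force: 49.1
```

Emit:
arm_command([
  {"fingers": -1, "x": 0, "y": 0, "z": 0, "ax": 0, "ay": 0, "az": 7},
  {"fingers": -1, "x": 0, "y": 0, "z": 0, "ax": 0, "ay": 0, "az": 5},
  {"fingers": -1, "x": 0, "y": 0, "z": 0, "ax": 0, "ay": 0, "az": 2.9},
  {"fingers": -1, "x": -0.02, "y": 0.003, "z": 0, "ax": 0, "ay": 0, "az": 0},
  {"fingers": -1, "x": -0.035, "y": 0.005, "z": 0, "ax": 0, "ay": 0, "az": 0},
  {"fingers": -1, "x": -0.035, "y": 0.005, "z": 0, "ax": 0, "ay": 0, "az": 0},
  {"fingers": -1, "x": -0.035, "y": 0.005, "z": 0, "ax": 0, "ay": 0, "az": 0},
  {"fingers": -1, "x": -0.035, "y": 0.005, "z": 0, "ax": 0, "ay": 0, "az": 0},
  {"fingers": -1, "x": -0.035, "y": 0.005, "z": 0, "ax": 0, "ay": 0, "az": 0},
  {"fingers": -1, "x": -0.035, "y": 0.005, "z": 0, "ax": 0, "ay": 0, "az": 0},
])

```text
clock: 4.63
tcp_pos: [0.4853, 0.1231, 0.1191]
orientation: [-2.182, -2.259, 0.004]
contact_force: [-0.3, 0.1, -2.1]
grip_width: 0.0112
gripper_force: 49.1
```

Emit:
arm_command([
  {"fingers": -1, "x": -0.035, "y": 0.005, "z": 0, "ax": 0, "ay": 0, "az": 0},
  {"fingers": -1, "x": -0.035, "y": 0.005, "z": 0, "ax": 0, "ay": 0, "az": 0},
  {"fingers": -1, "x": -0.035, "y": 0.005, "z": 0, "ax": 0, "ay": 0, "az": 0},
  {"fingers": -1, "x": -0.03, "y": 0.005, "z": 0, "ax": 0, "ay": 0, "az": 0},
  {"fingers": -1, "x": -0.02, "y": 0.007, "z": 0, "ax": 0, "ay": 0, "az": 0},
  {"fingers": -1, "x": 0, "y": 0, "z": 0, "ax": 0, "ay": 0, "az": 0},
  {"fingers": -1, "x": 0, "y": 0, "z": 0, "ax": 0, "ay": 0, "az": 0},
])

```text
clock: 5.22
tcp_pos: [0.5179, -0.0303, 0.1192]
orientation: [-2.186, -2.255, 0.004]
contact_force: [-0.1, 0.8, -3.2]
grip_width: 0.0118
gripper_force: 49.1
```

```bash
python3 - <<'E'
from h import *
to([.524,-.0289,.046],2)
f=grab('top'); np.savez('t4.npz',*f); save(f[0][120:300,160:360],'t4.png',3)
E
```

```text
t 5.22 tcp [517.9 -30.3 119.2] yawY 1.78 zaxis [-2.4e-03 -9.0e-04 -1.0e+00] q [-0.47  0.44  0.51  2.07 -0.32  0.72  0.28] F [-0.1  0.8 -3.2] M [ 0.05 -0.01 -0.  ] w 11.8 gf 49.06405985355377
shift mm [ 1.3  6.3 73.2] az -0.22
```

View pics/t4.png

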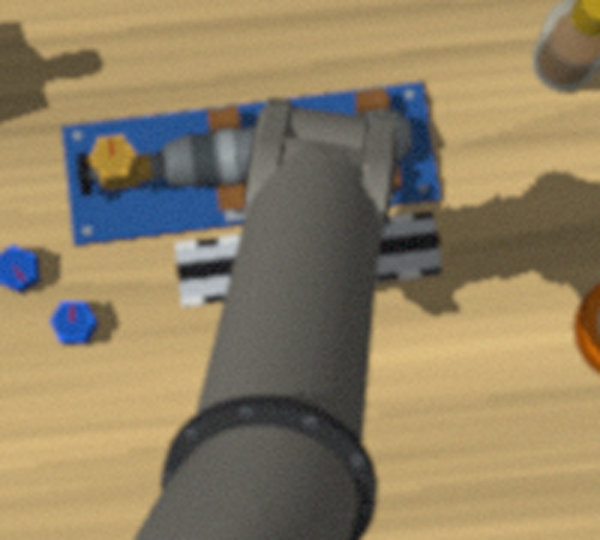

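Picture: the held rule runs from crop (178,270) to (440,240), parallel to the board on its robot side, and hovers clear of the edge. Lowering it now.

Emit:
arm_command([
  {"fingers": -1, "x": 0.004, "y": 0, "z": 0.02, "ax": 0, "ay": 0, "az": 0},
  {"fingers": -1, "x": 0.004, "y": 0, "z": 0.025, "ax": 0, "ay": 0, "az": 0},
  {"fingers": -1, "x": 0, "y": 0, "z": 0.02, "ax": 0, "ay": 0, "az": -0.2},
  {"fingers": -1, "x": 0, "y": 0, "z": 0.007, "ax": 0, "ay": 0, "az": 0},
  {"fingers": -1, "x": 0, "y": 0, "z": 0.002, "ax": 0, "ay": 0, "az": 0},
  {"fingers": -1, "x": 0, "y": 0, "z": 0, "ax": 0, "ay": 0, "az": 0},
  {"fingers": -1, "x": 0, "y": 0, "z": 0, "ax": 0, "ay": 0, "az": 0},
])

```text
clock: 5.85
tcp_pos: [0.519, -0.0206, 0.047]
orientation: [2.178, 2.263, 0.001]
contact_force: [0.2, 1.2, -3.0]
grip_width: 0.0113
gripper_force: 49.1
```

Emit:
arm_command([
  {"fingers": -1, "x": 0, "y": 0, "z": 0.002, "ax": 0, "ay": 0, "az": 0},
  {"fingers": -1, "x": 0, "y": 0, "z": 0, "ax": 0, "ay": 0, "az": 0},
])

```text
clock: 6.02
tcp_pos: [0.5191, -0.0208, 0.045]
orientation: [2.179, 2.262, 0.002]
contact_force: [0.2, 0.7, -3.4]
grip_width: 0.0116
gripper_force: 49.1
```

Emit:
arm_command([
  {"fingers": -1, "x": 0, "y": 0, "z": 0.002, "ax": 0, "ay": 0, "az": 0},
  {"fingers": -1, "x": 0, "y": 0, "z": 0.0, "ax": 0, "ay": 0, "az": 0},
])

```text
clock: 6.18
tcp_pos: [0.5186, -0.0209, 0.0424]
orientation: [2.179, 2.263, 0.001]
contact_force: [-0.5, 0.5, -2.1]
grip_width: 0.0112
gripper_force: 49.1
```

Emit:
arm_command([
  {"fingers": -1, "x": 0, "y": 0, "z": 0.001, "ax": 0, "ay": 0, "az": 0},
  {"fingers": -1, "x": 0, "y": 0, "z": 0.0, "ax": 0, "ay": 0, "az": 0},
])

```text
clock: 6.35
tcp_pos: [0.5187, -0.0209, 0.0418]
orientation: [-2.179, -2.263, -0.001]
contact_force: [-2.1, 1.2, 4.3]
grip_width: 0.0116
gripper_force: 50.0
```

Emit:
arm_command([
  {"fingers": -1, "x": 0, "y": 0, "z": 0.001, "ax": 0, "ay": 0, "az": 0},
  {"fingers": -1, "x": 0, "y": 0, "z": 0.0, "ax": 0, "ay": 0, "az": 0},
])

```text
clock: 6.52
tcp_pos: [0.5187, -0.0209, 0.0417]
orientation: [-2.179, -2.262, -0.002]
contact_force: [-5.0, 1.3, 15.8]
grip_width: 0.0116
gripper_force: 51.6
```

Emit:
arm_command([
  {"fingers": -1, "x": 0, "y": 0, "z": -0.0012, "ax": 0, "ay": 0, "az": 0},
  {"fingers": -1, "x": 0, "y": 0.004, "z": 0.0, "ax": 0, "ay": 0, "az": 0},
  {"fingers": -1, "x": 0, "y": 0.004, "z": 0.0, "ax": 0, "ay": 0, "az": 0},
  {"fingers": -1, "x": 0, "y": 0.004, "z": 0.0, "ax": 0, "ay": 0, "az": 0},
  {"fingers": -1, "x": 0, "y": 0.002, "z": 0.0, "ax": 0, "ay": 0, "az": 0},
  {"fingers": -1, "x": 0, "y": 0.001, "z": 0.0, "ax": 0, "ay": 0, "az": 0},
])

```text
clock: 7.02
tcp_pos: [0.5323, -0.0206, 0.0417]
orientation: [-2.178, -2.261, 0.003]
contact_force: [-8.7, -0.2, 13.1]
grip_width: 0.0113
gripper_force: 51.1
```

Emit:
arm_command([
  {"fingers": -1, "x": 0, "y": 0.001, "z": 0, "ax": 0, "ay": 0, "az": 0},
  {"fingers": -1, "x": 0, "y": 0.001, "z": 0.0, "ax": 0, "ay": 0, "az": 0},
])

```text
clock: 7.18
tcp_pos: [0.5336, -0.0206, 0.0417]
orientation: [-2.177, -2.26, 0.004]
contact_force: [-8.7, 0.9, 13.2]
grip_width: 0.0118
gripper_force: 51.2
```

Emit:
arm_command([
  {"fingers": -1, "x": 0, "y": 0.001, "z": 0, "ax": 0, "ay": 0, "az": 0},
])

```text
clock: 7.27
tcp_pos: [0.5347, -0.0205, 0.0417]
orientation: [-2.177, -2.26, 0.004]
contact_force: [-8.4, 0.4, 13.2]
grip_width: 0.0112
gripper_force: 51.1
```

```bash
python3 - <<'E'
from h import *
state()
E
```

```text
t 7.27 tcp [534.7 -20.5  41.7] yawY 2.13 zaxis [-4.2e-03  7.0e-04 -1.0e+00] q [-0.4   0.59  0.42  2.06 -0.42  0.58  0.35] F [-8.4  0.4 13.2] M [-0.06  1.82  0.02] w 11.2 gf 51.09299898147583
```

Emit:
arm_command([
  {"fingers": -1, "x": 0, "y": 0.001, "z": -0.001, "ax": 0, "ay": 0, "az": 0},
  {"fingers": -1, "x": 0, "y": 0.001, "z": 0, "ax": 0, "ay": 0, "az": 0},
])

```text
clock: 7.43
tcp_pos: [0.539, -0.0202, 0.0425]
orientation: [2.179, 2.262, 0.001]
contact_force: [0.7, -0.1, -2.0]
grip_width: 0.0116
gripper_force: 49.1
```

Emit:
arm_command([
  {"fingers": -1, "x": 0, "y": 0.001, "z": 0, "ax": 0, "ay": 0, "az": 0},
])

```text
clock: 7.52
tcp_pos: [0.5401, -0.02, 0.0423]
orientation: [2.179, 2.263, 0.001]
contact_force: [0.5, -0.5, -2.6]
grip_width: 0.0117
gripper_force: 49.1
```

Emit:
arm_command([
  {"fingers": -1, "x": 0, "y": 0.001, "z": 0, "ax": 0, "ay": 0, "az": 0},
])

```text
clock: 7.6
tcp_pos: [0.5408, -0.0199, 0.0423]
orientation: [2.179, 2.263, 0.0]
contact_force: [0.0, -0.2, -2.6]
grip_width: 0.0111
gripper_force: 49.1
```

Emit:
arm_command([
  {"fingers": -1, "x": 0, "y": 0.001, "z": 0, "ax": 0, "ay": 0, "az": 0},
])

```text
clock: 7.68
tcp_pos: [0.5411, -0.0199, 0.0421]
orientation: [-2.178, -2.262, 0.001]
contact_force: [-2.7, 0.4, -0.6]
grip_width: 0.0113
gripper_force: 49.4
```

Emit:
arm_command([
  {"fingers": -1, "x": 0, "y": 0.001, "z": 0, "ax": 0, "ay": 0, "az": 0},
])

```text
clock: 7.77
tcp_pos: [0.5412, -0.02, 0.042]
orientation: [-2.178, -2.261, 0.003]
contact_force: [-4.6, -0.1, 0.1]
grip_width: 0.0117
gripper_force: 49.5
```

Emit:
arm_command([
  {"fingers": -1, "x": 0, "y": 0.001, "z": 0, "ax": 0, "ay": 0, "az": 0},
])

```text
clock: 7.85
tcp_pos: [0.5413, -0.0199, 0.0419]
orientation: [-2.177, -2.26, 0.005]
contact_force: [-9.2, -1.0, 3.5]
grip_width: 0.0117
gripper_force: 50.0
```

```bash
python3 - <<'E'
from h import *
state()
E
```

```text
t 7.85 tcp [541.3 -19.9  41.9] yawY 2.15 zaxis [-4.9e-03  5.0e-04 -1.0e+00] q [-0.4   0.59  0.42  2.04 -0.42  0.59  0.34] F [-9.2 -1.   3.5] M [ 0.06  1.82 -0.  ] w 11.7 gf 49.96003746986389
```

Emit:
arm_command([
  {"fingers": -0.5, "x": 0, "y": 0, "z": 0, "ax": 0, "ay": 0, "az": 0},
  {"fingers": -0.5, "x": 0, "y": -0.001, "z": 0, "ax": 0, "ay": 0, "az": 0},
  {"fingers": -0.5, "x": 0, "y": -0.001, "z": 0, "ax": 0, "ay": 0, "az": 0},
  {"fingers": -0.5, "x": 0, "y": 0, "z": 0, "ax": 0, "ay": 0, "az": 0},
])

```text
clock: 8.18
tcp_pos: [0.542, -0.0201, 0.0428]
orientation: [2.179, 2.262, 0.001]
contact_force: [-1.1, -0.3, 0.2]
grip_width: 0.0215
gripper_force: 0.0
```

Emit:
arm_command([
  {"fingers": -0.5, "x": 0, "y": 0, "z": -0.01, "ax": 0, "ay": 0, "az": 0},
  {"fingers": -0.5, "x": 0, "y": 0, "z": -0.02, "ax": 0, "ay": 0, "az": 0},
  {"fingers": -0.5, "x": 0, "y": 0, "z": -0.04, "ax": 0, "ay": 0, "az": 0},
  {"fingers": 0.3, "x": 0, "y": 0, "z": -0.04, "ax": 0, "ay": 0, "az": 0},
  {"fingers": 1, "x": 0.04, "y": 0, "z": -0.02, "ax": 0, "ay": 0, "az": 0},
  {"fingers": 1, "x": 0.04, "y": 0, "z": 0, "ax": 0, "ay": 0, "az": 0},
  {"fingers": 1, "x": 0.04, "y": 0, "z": 0, "ax": 0, "ay": 0, "az": 0},
  {"fingers": 1, "x": 0.03, "y": 0.01, "z": 0, "ax": 0, "ay": 0, "az": 0},
  {"fingers": 1, "x": 0, "y": 0, "z": 0, "ax": 0, "ay": 0, "az": 0},
])

```text
clock: 8.93
tcp_pos: [0.5468, 0.1364, 0.1721]
orientation: [-2.167, -2.273, -0.007]
contact_force: [-0.3, 0.6, -0.7]
grip_width: 0.0855
gripper_force: 0.0
```

```bash
python3 - <<'E'
from h import *
to([.623,.140,.13],2)
f=grab('top'); np.savez('t5.npz',*f); 
g=grab('scene'); np.savez('s5.npz',*g)
a=cv2.resize(f[0][150:260,170:340],(750,485)); save(a,'t5.png',1)
save(g[0][120:340,180:400],'s5.png',2.7)
E
```

```text
t 8.93 tcp [546.8 136.4 172.1] yawY 2.76 zaxis [ 0.0024  0.0042 -1.    ] q [-0.76  0.42  0.52  1.93 -0.27  0.86 -0.05] F [-0.3  0.6 -0.7] M [ 0.03 -0.08  0.01] w 85.5 gf 0.0
shift mm [-0.2 76.1 42.3] az 0.76
```

View pics/s5.png

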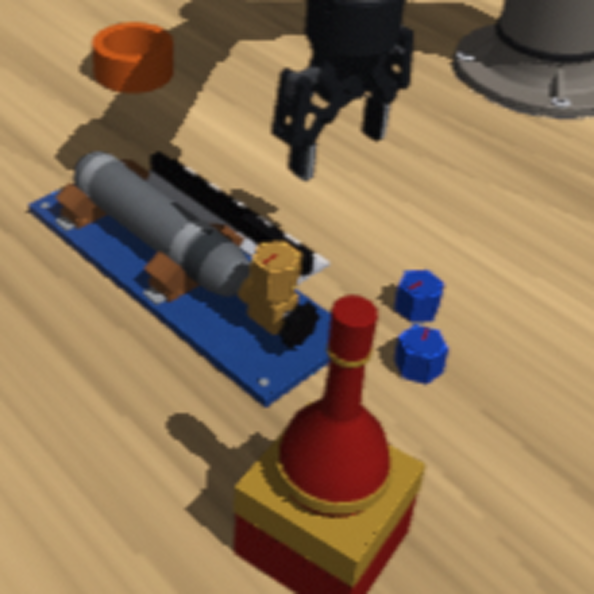

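The rule lies beside the board, its near end at crop (315,265). Brass cap top is at about (275,255). Next I check that the rule is flush, and measure the cap from both views.

```bash
python3 - <<'E'
from h import *
L=lambda n:[v for v in np.load(n).values()]
for n,R in (('top0.npz',(160,186,185,212)),('t5.npz',(160,186,185,212)),('s0',None),('s5.npz',(205,260,265,305))):
    if R is None: n='scene0.npz';R=(205,260,265,305)
    f=L(n); hsv=cv2.cvtColor(f[0],cv2.COLOR_RGB2HSV); W=pts(f); a,b,c,d=R
    h=hsv[a:b,c:d]; m=((h[...,0]<32)&(h[...,1]>110)&(np.abs(W[a:b,c:d,2]-.102)<.006)).astype('u1')
    k,l,st,ct=cv2.connectedComponentsWithStats(m); 
    if k<2: print(n,'none'); continue
    i=1+st[1:,4].argmax(); v,u=np.nonzero(l==i); P=W[a:b,c:d][v,u]; P2=np.array([ray(f,x+c,y+a,.102) for x,y in zip(u,v)])
    print(n,len(P),'mid',np.round(P.mean(0)*1000,1),'ray mean',np.round(P2.mean(0)*1000,1),'bbox mid',np.round((P2.min(0)+P2.max(0))*500,1),np.round(np.ptp(P2,axis=0)*1000,1))
f=L('t5.npz'); im=f[0]; hsv=cv2.cvtColor(im,cv2.COLOR_RGB2HSV)
bl=(hsv[...,0]>100)&(hsv[...,0]<130)&(hsv[...,1]>150)
E_=[]
for u in range(190,306,4):
    v=np.nonzero(bl[170:215,u])[0]
    if len(v): e=170+v.max(); E_.append((u,e,*np.round(ray(f,u,e+.5,.012)[:2]*1000,1)))
print(E_)
E
```

```text
top0.npz 144 mid [625.5 142.9 103. ] ray mean [625.8 143.  102. ] bbox mid [625.8 144.  102. ] [35.6 41.5  0. ]
t5.npz none
scene0.npz 175 mid [628.5 144.5 100.5] ray mean [629.8 145.7 102. ] bbox mid [629.8 144.6 102. ] [41.1 44.8  0. ]
s5.npz 166 mid [628.5 144.9 100.6] ray mean [629.6 146.1 102. ] bbox mid [630.4 145.4 102. ] [41.3 43.3  0. ]
[(210, np.int64(197), np.float64(568.8), np.float64(119.0)), (214, np.int64(196), np.float64(570.7), np.float64(107.2)), (218, np.int64(196), np.float64(569.6), np.float64(95.6)), (222, np.int64(195), np.float64(571.5), np.float64(83.7)), (226, np.int64(196), np.float64(567.4), np.float64(72.4)), (230, np.int64(194), np.float64(572.3), np.float64(60.3)), (234, np.int64(193), np.float64(574.2), np.float64(48.4)), (238, np.int64(195), np.float64(567.2), np.float64(37.3)), (246, np.int64(192), np.float64(573.9), np.float64(13.3)), (250, np.int64(192), np.float64(572.8), np.float64(1.7)), (254, np.int64(192), np.float64(571.7), np.float64(-9.9)), (258, np.int64(190), np.float64(576.6), np.float64(-22.1)), (262, np.int64(190), np.float64(575.5), np.float64(-33.7)), (266, np.int64(191), np.float64(571.5), np.float64(-45.1)), (270, np.int64(189), np.float64(576.3), np.float64(-57.3)), (274, np.int64(189), np.float64(575.2), np.float64(-68.9)), (278, np.int64(188), np.float64(577.1), np.float64(-80.8)), (282, np.int64(188), np.float64(576.1), np.float64(-92.5)), (294, np.int64(187), np.float64(575.8), np.float64(-127.7)), (298, np.int64(186), np.float64(577.7), np.float64(-139.7)), (302, np.int64(185), np.float64(579.6), np.float64(-151.6))]
```

View pics/t5.png

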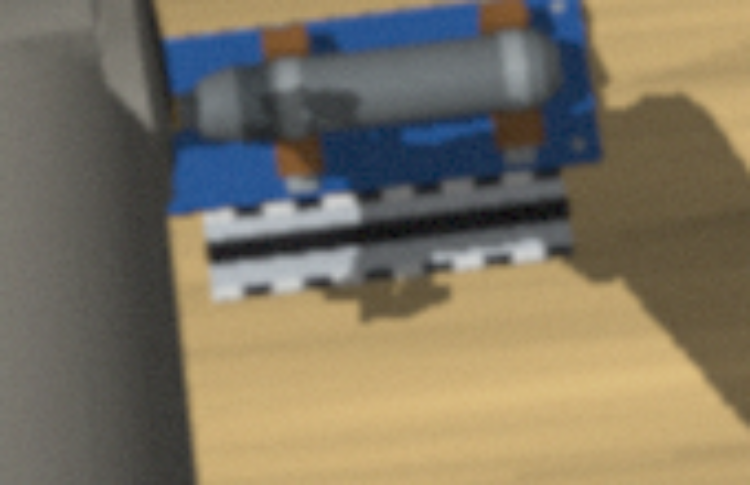

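The rule's upper edge, crop (207,212) to (560,172), touches the blue board along its whole length with no wood showing, so it is flush and within the edge. Next I check how far the fingertips reach below the TCP.

```bash
python3 - <<'E'
from h import *
L=lambda n:[v for v in np.load(n).values()]
for n,t in(('s5.npz',(.5468,.1364,.1721)),('s3.npz',(.4463,.3545,.1221)),('s2.npz',(.4432,.3499,.0864))):
    W=pts(L(n)); d=W-np.array(t); m=(np.abs(d[...,0])<.06)&(np.abs(d[...,1])<.06)&(d[...,2]<.03)&(d[...,2]>-.07)
    im=L(n)[0].max(-1); m&=(im<75)
    print(n)
    for z in range(-60,30,5):
        s=m&(np.abs(d[...,2]*1000-z)<2.5); q=d[s]*1000
        print(z,s.sum(),np.round([q[:,0].min(),q[:,0].max(),q[:,1].min(),q[:,1].max()]) if len(q) else '',end='; ')
    print()
E
```

```text
s5.npz
-60 0 ; -55 0 ; -50 0 ; -45 0 ; -40 0 ; -35 0 ; -30 0 ; -25 0 ; -20 0 ; -15 0 ; -10 0 ; -5 9 [-43.  49. -17.   3.]; 0 16 [-43.  54. -14.   6.]; 5 29 [-43.  59. -15.   6.]; 10 22 [-43.  58. -15.   4.]; 15 27 [-44.  57. -16.   7.]; 20 28 [-43.  59. -17.   6.]; 25 21 [-44.  59. -14.   7.]; 
s3.npz
-60 0 ; -55 0 ; -50 0 ; -45 0 ; -40 76 [-57.  59. -35.  33.]; -35 43 [-57.  60. -28.  11.]; -30 33 [-57.  57.  -1.  12.]; -25 31 [-55.  60.  -1.  12.]; -20 89 [-36.  60. -13.  10.]; -15 65 [ -8.  60. -14.  11.]; -10 31 [ -7.  16. -17.  18.]; -5 32 [ -9.  14. -19.  18.]; 0 37 [ -9.  15. -18.  19.]; 5 35 [ -8.  15. -19.  19.]; 10 39 [ -9.  13. -20.  18.]; 15 32 [ -8.  16. -15.  17.]; 20 19 [ -2.  17. -16.  20.]; 25 49 [ -8.  16. -31.  30.]; 
s2.npz
-60 134 [-60.  60. -10.  14.]; -55 0 ; -50 0 ; -45 0 ; -40 0 ; -35 0 ; -30 0 ; -25 0 ; -20 0 ; -15 0 ; -10 0 ; -5 2 [ -0.  16. -43.  42.]; 0 21 [-16.  17. -48.  51.]; 5 29 [-13.  18. -56.  55.]; 10 33 [-15.  18. -55.  55.]; 15 31 [-13.  18. -54.  55.]; 20 35 [-14.  18. -57.  55.]; 25 29 [-13.  18. -54.  55.];
```

Fingertips: open they're about 6 mm below the TCP, shut about 19 mm, as documented. Next I go above the cap.

Emit:
arm_command([
  {"fingers": 1, "x": 0.002, "y": 0.02, "z": 0, "ax": 0, "ay": 0, "az": 0},
  {"fingers": 1, "x": 0.002, "y": 0.03, "z": 0, "ax": 0, "ay": 0, "az": 0},
  {"fingers": 1, "x": 0, "y": 0.03, "z": 0, "ax": 0, "ay": 0, "az": 0.8},
  {"fingers": 1, "x": 0, "y": 0, "z": 0.02, "ax": 0, "ay": 0, "az": 0},
  {"fingers": 1, "x": 0, "y": 0, "z": 0.02, "ax": 0, "ay": 0, "az": 0},
  {"fingers": 1, "x": 0, "y": 0, "z": 0, "ax": 0, "ay": 0, "az": 0},
], grip_force=40)

```text
clock: 9.53
tcp_pos: [0.6237, 0.1317, 0.128]
orientation: [-2.197, -2.243, 0.009]
contact_force: [-2.7, 0.1, -0.9]
grip_width: 0.0852
gripper_force: 0.0
```

```bash
python3 - <<'E'
from h import *
to([.627,.144,.092],2)
f=grab('scene'); np.savez('s6.npz',*f); save(f[0][150:270,220:370],'s6.png',4)
E
```

```text
t 9.53 tcp [623.7 131.7 128. ] yawY 1.19 zaxis [-0.0055 -0.0029 -1.    ] q [-0.65  0.6   0.49  1.77 -0.35  0.87  0.01] F [-2.7  0.1 -0.9] M [-0.07  0.05  0.05] w 85.2 gf 0.0
shift mm [12.4  3.7 35.9] az -0.81
```

View pics/s6.png

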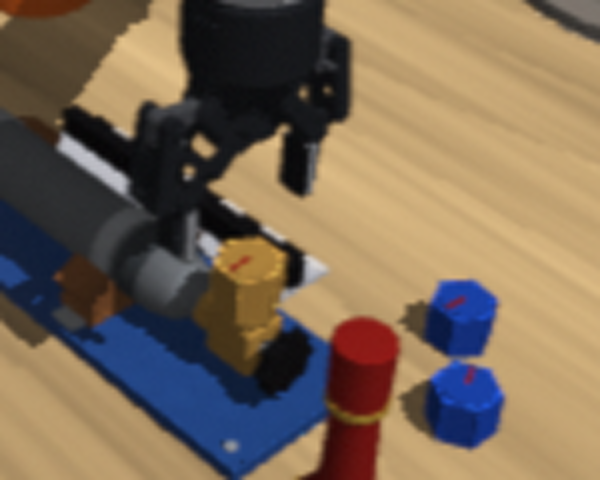

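The jaws hang just toward the cylinder side of the cap: fingertips at crop (185,245) and (295,190), cap top at (250,262). That agrees with the numbers, so I shift 12 mm along tool x and descend.

Emit:
arm_command([
  {"fingers": 1, "x": 0.006, "y": 0.002, "z": 0, "ax": 0, "ay": 0, "az": -0.8},
  {"fingers": 1, "x": 0.006, "y": 0.002, "z": 0, "ax": 0, "ay": 0, "az": 0},
  {"fingers": 1, "x": 0, "y": 0, "z": 0.01, "ax": 0, "ay": 0, "az": 0},
  {"fingers": 1, "x": 0, "y": 0, "z": 0.01, "ax": 0, "ay": 0, "az": 0},
  {"fingers": 1, "x": 0, "y": 0, "z": 0.008, "ax": 0, "ay": 0, "az": 0},
  {"fingers": 1, "x": 0, "y": 0, "z": 0.006, "ax": 0, "ay": 0, "az": 0},
  {"fingers": 1, "x": 0, "y": 0, "z": 0, "ax": 0, "ay": 0, "az": 0},
])

```text
clock: 10.17
tcp_pos: [0.6281, 0.1462, 0.0952]
orientation: [-2.178, -2.262, 0.004]
contact_force: [-0.5, 0.9, -0.4]
grip_width: 0.0852
gripper_force: 0.0
```

```bash
python3 - <<'E'
from h import *
to([.627,.144,.092],2)
f=grab('scene'); np.savez('s7.npz',*f)
E
```

```text
t 10.17 tcp [628.1 146.2  95.2] yawY 2.15 zaxis [-0.003  -0.0011 -1.    ] q [-0.65  0.65  0.46  1.77 -0.37  0.81  0.03] F [-0.5  0.9 -0.4] M [-0.03 -0.01  0.02] w 85.2 gf 0.0
shift mm [-2.2 -1.2  3.2] az 0.15
```

Emit:
arm_command([
  {"fingers": 0.3, "x": -0.002, "y": -0.001, "z": 0.002, "ax": 0, "ay": 0, "az": 0},
  {"fingers": 0.1, "x": 0, "y": 0, "z": 0, "ax": 0, "ay": 0, "az": 0},
  {"fingers": -0.3, "x": 0, "y": 0, "z": 0, "ax": 0, "ay": 0, "az": 0},
  {"fingers": -0.3, "x": 0, "y": 0, "z": 0, "ax": 0, "ay": 0, "az": 0},
  {"fingers": -0.3, "x": 0, "y": 0, "z": 0, "ax": 0, "ay": 0, "az": 0},
])

```text
clock: 10.63
tcp_pos: [0.6259, 0.1444, 0.0953]
orientation: [-2.176, -2.26, 0.006]
contact_force: [-9.2, -0.5, 8.8]
grip_width: 0.0373
gripper_force: 41.5
```

```bash
python3 - <<'E'
from h import *
state()
E
```

```text
t 10.63 tcp [625.9 144.4  95.3] yawY 2.16 zaxis [-5.8e-03  2.0e-04 -1.0e+00] q [-0.65  0.64  0.46  1.78 -0.37  0.82  0.03] F [-9.2 -0.5  8.8] M [-0.18  2.01 -0.  ] w 37.3 gf 41.51890007313341
```

Emit:
arm_command([
  {"fingers": -0.3, "x": 0, "y": -0.001, "z": -0.001, "ax": 0, "ay": 0, "az": 0},
  {"fingers": -0.3, "x": 0, "y": 0, "z": 0, "ax": 0, "ay": 0, "az": -2.5},
  {"fingers": -0.3, "x": 0, "y": 0, "z": 0, "ax": 0, "ay": 0, "az": -2.5},
  {"fingers": -0.3, "x": 0, "y": 0, "z": 0, "ax": 0, "ay": 0, "az": 0},
])

```text
clock: 10.97
tcp_pos: [0.6257, 0.1446, 0.0955]
orientation: [-2.075, -2.356, 0.004]
contact_force: [-5.0, 0.0, -1.7]
grip_width: 0.0373
gripper_force: 40.6
```

```bash
python3 - <<'E'
from h import *
state()
E
```

```text
t 10.97 tcp [625.7 144.6  95.5] yawY 7.26 zaxis [-3.6e-03 -1.0e-04 -1.0e+00] q [-0.63  0.64  0.43  1.78 -0.35  0.81  0.1 ] F [-5.   0.  -1.7] M [-0.08  1.05 -0.08] w 37.3 gf 40.59624308603816
```

Emit:
arm_command([
  {"fingers": -0.3, "x": 0, "y": 0, "z": 0, "ax": 0, "ay": 0, "az": -2.5},
  {"fingers": -0.3, "x": 0, "y": 0, "z": 0, "ax": 0, "ay": 0, "az": -2.5},
  {"fingers": -0.3, "x": 0, "y": 0, "z": 0, "ax": 0, "ay": 0, "az": -2.5},
  {"fingers": -0.3, "x": 0, "y": 0, "z": 0, "ax": 0, "ay": 0, "az": 0},
])

```text
clock: 11.3
tcp_pos: [0.6256, 0.1446, 0.0954]
orientation: [-1.917, -2.485, 0.004]
contact_force: [-5.1, -0.3, -1.5]
grip_width: 0.0373
gripper_force: 40.6
```

```bash
python3 - <<'E'
from h import *
for i in range(2): state(); r.grab_frame('top')
E
```

```text
t 11.30 tcp [625.6 144.6  95.4] yawY 14.69 zaxis [-0.0039 -0.     -1.    ] q [-0.61  0.63  0.4   1.78 -0.33  0.81  0.21] F [-5.1 -0.3 -1.5] M [-0.03  1.17 -0.12] w 37.3 gf 40.625253960024565
t 11.35 tcp [625.6 144.5  95.4] yawY 14.60 zaxis [-4.e-03 -1.e-04 -1.e+00] q [-0.61  0.63  0.4   1.78 -0.33  0.81  0.21] F [-5.2 -0.3 -1.4] M [-0.01  1.17 -0.09] w 37.2 gf 40.63985149143264
```

Emit:
arm_command([
  {"fingers": -0.3, "x": 0, "y": 0, "z": 0, "ax": 0, "ay": 0, "az": -2},
  {"fingers": -0.3, "x": 0, "y": 0, "z": 0, "ax": 0, "ay": 0, "az": -2},
  {"fingers": -0.3, "x": 0, "y": 0, "z": 0, "ax": 0, "ay": 0, "az": 0},
])

```text
clock: 11.65
tcp_pos: [0.6255, 0.1446, 0.0954]
orientation: [-1.83, -2.549, 0.004]
contact_force: [-4.8, 1.7, -1.2]
grip_width: 0.0373
gripper_force: 40.7
```

```bash
python3 - <<'E'
from h import *
for i in range(2): state(); r.grab_frame('top')
E
```

```text
t 11.65 tcp [625.5 144.6  95.4] yawY 18.65 zaxis [-0.0041  0.     -1.    ] q [-0.6   0.63  0.38  1.77 -0.31  0.8   0.26] F [-4.8  1.7 -1.2] M [ 0.03  1.19 -0.2 ] w 37.3 gf 40.679564794991165
t 11.70 tcp [625.6 144.6  95.4] yawY 18.57 zaxis [-4.1e-03  1.0e-04 -1.0e+00] q [-0.6   0.63  0.38  1.77 -0.31  0.8   0.26] F [-5.6  0.1 -0.4] M [ 0.03  1.19 -0.21] w 37.2 gf 40.6886299001053
```

CCW, the resistance climbs at 1.5 N m/rad past 8°, so that is the tightening way and the thread is left-handed. I go back and turn clockwise.

Emit:
arm_command([
  {"fingers": -0.3, "x": 0, "y": 0, "z": 0, "ax": 0, "ay": 0, "az": 4},
  {"fingers": -0.3, "x": 0, "y": 0, "z": 0, "ax": 0, "ay": 0, "az": 4},
  {"fingers": -0.3, "x": 0, "y": 0, "z": 0, "ax": 0, "ay": 0, "az": 4},
  {"fingers": -0.3, "x": 0, "y": 0, "z": 0, "ax": 0, "ay": 0, "az": 4},
  {"fingers": -0.3, "x": 0, "y": 0, "z": 0, "ax": 0, "ay": 0, "az": 4},
  {"fingers": -0.3, "x": 0, "y": 0, "z": 0, "ax": 0, "ay": 0, "az": 4},
  {"fingers": -0.3, "x": 0, "y": 0, "z": 0, "ax": 0, "ay": 0, "az": 4},
  {"fingers": -0.3, "x": 0, "y": 0, "z": 0, "ax": 0, "ay": 0, "az": 4},
  {"fingers": -0.3, "x": 0, "y": 0, "z": 0, "ax": 0, "ay": 0, "az": 0},
])

```text
clock: 12.5
tcp_pos: [0.6259, 0.1445, 0.0954]
orientation: [-2.467, -1.943, 0.005]
contact_force: [-6.1, -0.9, -2.1]
grip_width: 0.0375
gripper_force: 40.7
```

```bash
python3 - <<'E'
from h import *
state()
E
```

```text
t 12.50 tcp [625.9 144.5  95.4] yawY -13.54 zaxis [-3.2e-03 -7.0e-04 -1.0e+00] q [-0.7   0.66  0.53  1.78 -0.43  0.82 -0.19] F [-6.1 -0.9 -2.1] M [-0.11  1.16  0.02] w 37.5 gf 40.72317418875173
```

Emit:
arm_command([
  {"fingers": -0.3, "x": 0, "y": 0, "z": 0, "ax": 0, "ay": 0, "az": 5},
  {"fingers": -0.3, "x": 0, "y": 0, "z": 0, "ax": 0, "ay": 0, "az": 5},
  {"fingers": -0.3, "x": 0, "y": 0, "z": 0, "ax": 0, "ay": 0, "az": 5},
  {"fingers": -0.3, "x": 0, "y": 0, "z": 0, "ax": 0, "ay": 0, "az": 5},
  {"fingers": -0.3, "x": 0, "y": 0, "z": 0, "ax": 0, "ay": 0, "az": 5},
  {"fingers": -0.3, "x": 0, "y": 0, "z": 0, "ax": 0, "ay": 0, "az": 5},
  {"fingers": -0.3, "x": 0, "y": 0, "z": 0, "ax": 0, "ay": 0, "az": 5},
])

```text
clock: 13.08
tcp_pos: [0.6262, 0.144, 0.0959]
orientation: [-2.937, -1.113, 0.004]
contact_force: [-5.9, -2.0, 0.2]
grip_width: 0.0374
gripper_force: 41.1
```

```bash
python3 - <<'E'
from h import *
state()
E
```

```text
t 13.08 tcp [626.2 144.   95.9] yawY -48.51 zaxis [-2.6e-03 -5.0e-04 -1.0e+00] q [-0.8   0.7   0.69  1.79 -0.57  0.86 -0.69] F [-5.9 -2.   0.2] M [-0.39  1.27  0.03] w 37.4 gf 41.12347518559545
```

Emit:
arm_command([
  {"fingers": -0.3, "x": 0, "y": 0, "z": 0, "ax": 0, "ay": 0, "az": 5},
  {"fingers": -0.3, "x": 0, "y": 0, "z": 0, "ax": 0, "ay": 0, "az": 5},
  {"fingers": -0.3, "x": 0, "y": 0, "z": 0, "ax": 0, "ay": 0, "az": 5},
  {"fingers": -0.3, "x": 0, "y": 0, "z": 0, "ax": 0, "ay": 0, "az": 5},
  {"fingers": -0.3, "x": 0, "y": 0, "z": 0, "ax": 0, "ay": 0, "az": 5},
  {"fingers": -0.3, "x": 0, "y": 0, "z": 0, "ax": 0, "ay": 0, "az": 5},
  {"fingers": -0.3, "x": 0, "y": 0, "z": 0, "ax": 0, "ay": 0, "az": 4},
  {"fingers": -0.3, "x": 0, "y": 0, "z": 0, "ax": 0, "ay": 0, "az": 0},
])

```text
clock: 13.75
tcp_pos: [0.6265, 0.1441, 0.0959]
orientation: [3.134, 0.206, -0.004]
contact_force: [-5.9, -1.0, 1.1]
grip_width: 0.0372
gripper_force: 41.3
```

```bash
python3 - <<'E'
from h import *
state()
f=grab('scene'); save(f[0][150:270,220:370],'s8.png',4)
E
```

```text
t 13.75 tcp [626.5 144.1  95.9] yawY -82.47 zaxis [-2.2e-03 -9.0e-04 -1.0e+00] q [-0.88  0.77  0.83  1.79 -0.7   0.91 -1.17] F [-5.9 -1.   1.1] M [-0.27  1.28 -0.08] w 37.2 gf 41.299555271398276
```

View pics/s8.png

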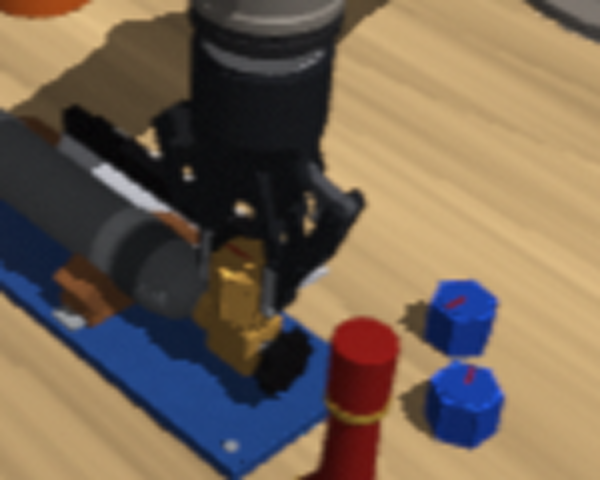

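The jaws hold the cap between crop (215,250) and (270,280). Its red line at (235,247) has swung round, so the cap turned with the grip (85°). Relax the side load and lift slowly.

Emit:
arm_command([
  {"fingers": -0.3, "x": -0.0008, "y": 0, "z": 0, "ax": 0, "ay": 0, "az": 0},
  {"fingers": -0.3, "x": 0, "y": 0, "z": -0.001, "ax": 0, "ay": 0, "az": 0},
  {"fingers": -0.3, "x": 0, "y": 0, "z": -0.002, "ax": 0, "ay": 0, "az": 0},
  {"fingers": -0.3, "x": 0, "y": 0, "z": -0.002, "ax": 0, "ay": 0, "az": 0},
])

```text
clock: 14.13
tcp_pos: [0.6269, 0.1445, 0.1012]
orientation: [3.134, 0.211, 0.001]
contact_force: [-1.3, -1.5, -2.6]
grip_width: 0.037
gripper_force: 40.8
```

```bash
python3 - <<'E'
from h import *
state()
E
```

```text
t 14.13 tcp [626.9 144.5 101.2] yawY -82.31 zaxis [ 4.e-04 -0.e+00 -1.e+00] q [-0.89  0.76  0.84  1.79 -0.7   0.92 -1.17] F [-1.3 -1.5 -2.6] M [-0.37  0.46 -0.01] w 37.0 gf 40.81113441148773
```

Emit:
arm_command([
  {"fingers": -0.3, "x": 0, "y": 0, "z": -0.004, "ax": 0, "ay": 0, "az": 0},
  {"fingers": -0.3, "x": 0, "y": 0, "z": -0.005, "ax": 0, "ay": 0, "az": 0},
  {"fingers": -0.3, "x": 0, "y": 0, "z": -0.005, "ax": 0, "ay": 0, "az": 0},
  {"fingers": -0.3, "x": 0, "y": 0, "z": -0.005, "ax": 0, "ay": 0, "az": 0},
  {"fingers": -0.3, "x": 0, "y": 0, "z": -0.01, "ax": 0, "ay": 0, "az": 0},
  {"fingers": -0.3, "x": 0, "y": 0, "z": -0.015, "ax": 0, "ay": 0, "az": 0},
  {"fingers": -0.3, "x": 0, "y": 0, "z": -0.02, "ax": 0, "ay": 0, "az": 0},
  {"fingers": -0.3, "x": 0, "y": 0, "z": -0.02, "ax": 0, "ay": 0, "az": 0},
  {"fingers": -0.3, "x": 0, "y": 0, "z": -0.01, "ax": 0, "ay": 0, "az": 0},
  {"fingers": -0.3, "x": 0, "y": 0, "z": 0, "ax": 0, "ay": 0, "az": 0},
])

```text
clock: 14.97
tcp_pos: [0.6285, 0.1444, 0.1987]
orientation: [-3.133, -0.21, -0.008]
contact_force: [0.3, -0.7, -1.7]
grip_width: 0.0373
gripper_force: 41.0
```

```bash
python3 - <<'E'
from h import *
to([.6262,.1443,.1954],-82.3)
f=grab('scene'); save(f[0][100:340,180:420],'s9.png',2.5)
W=pts(f); hsv=cv2.cvtColor(f[0],cv2.COLOR_RGB2HSV); d=W-np.array([.6262,.1443,0])
m=(hsv[...,0]<32)&(hsv[...,1]>110)&(np.hypot(d[...,0],d[...,1])<.03)&(W[...,2]>.13)
v,u=np.nonzero(m); print(m.sum(),W[m].min(0),W[m].max(0),W[m].mean(0))
t=m&(abs(W[...,2]-.202)<.005); print('top',t.sum(),W[t].mean(0) if t.any() else '')
E
```

```text
t 14.97 tcp [628.5 144.4 198.7] yawY -82.35 zaxis [ 0.0053  0.0017 -1.    ] q [-0.95  0.65  0.94  1.73 -0.6   1.07 -1.25] F [ 0.3 -0.7 -1.7] M [0.03 0.03 0.  ] w 37.3 gf 40.97375163109973
shift mm [-2.3 -0.2  3.2] az -0.05
301 [0.61259898 0.12239569 0.17038463] [0.65252832 0.16541464 0.24384886] [0.64008611 0.14674098 0.19501502]
top 154 [0.63588042 0.14294132 0.20345916]
```

View pics/s9.png

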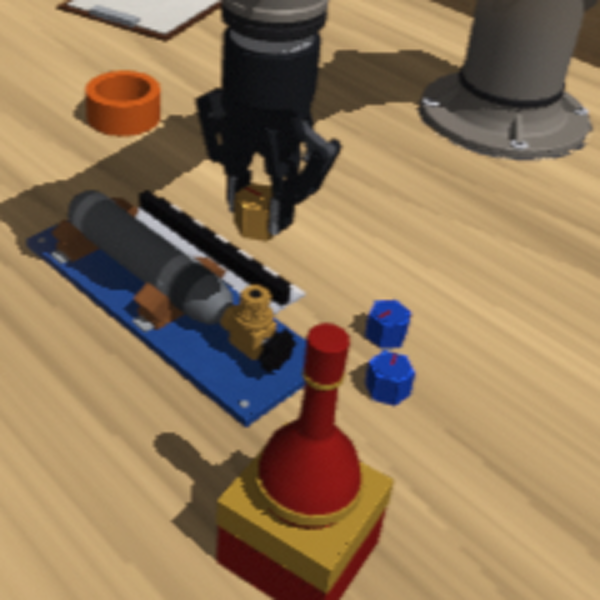

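The cap is held upright at crop (257,210) above the bare threaded outlet at (257,295). The rule still lies against the board, and the bystanders and blue caps haven't moved. One small trim, then hand in.

Emit:
arm_command([
  {"fingers": -0.3, "x": -0.0015, "y": 0, "z": 0.002, "ax": 0, "ay": 0, "az": 0},
  {"fingers": -0.3, "x": 0, "y": 0, "z": 0.001, "ax": 0, "ay": 0, "az": 0},
  {"fingers": -0.3, "x": 0, "y": 0, "z": 0, "ax": 0, "ay": 0, "az": 0},
  {"fingers": -0.3, "x": 0, "y": 0, "z": 0, "ax": 0, "ay": 0, "az": 0},
])

```text
clock: 15.35
tcp_pos: [0.6246, 0.1442, 0.1911]
orientation: [3.134, 0.21, -0.003]
contact_force: [0.3, -0.5, -1.5]
grip_width: 0.0376
gripper_force: 40.9
```

```bash
python3 - <<'E'
from h import *
state(); print(r.hand_in())
E
```

```text
t 15.35 tcp [624.6 144.2 191.1] yawY -82.34 zaxis [-1.7e-03 -6.0e-04 -1.0e+00] q [-0.95  0.66  0.94  1.74 -0.6   1.06 -1.24] F [ 0.3 -0.5 -1.5] M [ 0.   -0.01  0.02] w 37.6 gf 40.94434659462422
the job is handed in; nothing more can be done
None
```

The job is handed in at 15.4 s: the rule lies flush against the board's near edge and released, and the cap (left-handed thread, unscrewed clockwise) is held upright about 96 mm above its seat; no verdict came back.

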